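Put the gas-tight syringe back in its case and hook the cover on

TASK

The glass syringe left out on the bench belongs in the open syringe case: lay it, without dropping it, fully home in its own lane (the empty one whose saddles and dark outline match its size), tip towards the case's ledge and flange in the flange slot, and leave the large syringe seated in its lane. Then close the case: hook the cover's plain edge under the ledge and swing the opposite edge down until the cover lies flat and fully shut. Do not knock over or shift the jar, the vials or the timer.

Things in the scene. Friction and masses are not known exactly. Their poses are not given: they have to be found in the camera images.
- syringe_medium: Glass syringe to put back, 90 g. Origin on the barrel axis, mid barrel; x from tip to plunger, z up. Along x (mm): steel tip -60 to -52, ferrule to -44 (24 across), barrel to 44 (22 across), black flange to 48 (34 wide in y, 24 in z: it does not roll), thin rod, black knob 72 to 78 (18 across). On the bench its axis is 12 mm up. Grasp across the barrel at the origin.
- syringe_medium_knob (a point): Outer face of that syringe's plunger knob, on the axis, x = 78 mm.
- case: Open grey case, fixed, 168 (x) by 186 (y) mm outside, walls 4 mm. Origin under its centre; x from the ledge wall (nearest the robot) to the far wall, z up. Side and far walls are 50 mm high and carry the cover; the ledge wall is 62.5 mm high. Inside lie three lanes along x, at y = -52, 0 and 52 mm, in any order.
- case_ledge (a point): Middle of the ledge's lower inner edge: case frame x = -69, y = 0, z = 59 mm. The ledge runs along the whole ledge wall, whose inner face is at x = -80; below it a rail (x = -80 to -74) has its top at z = 50 mm, so the cover's lip goes into a gap 9 mm high and 11 mm deep.
- lane_medium: The middle syringe's own lane: white cradle, a black outline of the syringe on its floor. x parallel to the case's x, z up; origin on its underside, 4 mm above the bench. Seated syringe: its origin at (0, 0, 23) mm here, axes parallel. Two saddles (x = -36.5 to -27.5 and 32 to 40), 27 mm wide, with 45 degree lead-ins 37 mm wide at their tops, 26 mm up.
- lane_flange (a point): Flange slot of the middle lane (lane frame x = 46, y = 0, z = 23 mm): 12 mm wide in x, between the second saddle and a stop (x = 52 to 58 mm, 25 mm high, notched for the rod); the 4 mm flange has 4 mm play each way. Between the saddles the lane is open for fingers; neighbours and case walls begin 37 mm either side of the centre line.
- lane_small: Empty lane of the small syringe, which is away: same frame, saddles only 21 mm wide, smaller outline; the middle syringe does not fit.
- lane_large: Lane of the large syringe: same frame, saddles 34 mm wide; the large syringe lies in it.
- syringe_large: Large glass syringe (barrel 29 mm across, 145 mm long), loose in its lane, origin on the axis at mid barrel, 23 mm above the lane's underside, x to its plunger. Stays there.
- cover: Loose grey sheet cover, 280 g, flat on the bench: plate 166.5 (x) by 197 (y) by 3 mm, origin at the centre of the plate's underside (12 mm up on the bench), z up. The -x edge is the plain lip. The other edges have skirts 12 mm deep that go outside the case's walls, inner faces at y = -96 and 96, x = 80.75 mm; so the lip goes in with the far (+x) edge raised 5 to 15 degrees.
- cover_grip (a point): Centre of the cover's black bar handle, 26 mm above the cover's origin. Bar 84 mm long (y), 12 thick (x), 14 high (z), on two posts, 16 mm clear of the plate between them; grip it across x.
- cover_lip (a point): Middle of the lower edge of the cover's lip: cover frame x = -83.25, y = 0, z = 0 mm. Shut, the cover lies on the case's walls: cover origin at x = 3.25 (lip against the ledge wall) to 7.25, y = -3 to 3, z = 50 mm in the case's frame, axes parallel.
- brown_jar: Bystander: brown jar, black cap, 92 mm across, 181 mm high, origin under its centre.
- vial_a: Bystander: capped vial, 31 mm across, 60 mm high, origin under its centre.
- vial_b: Bystander: capped vial, 31 mm across, 60 mm high, origin under its centre.
- timer: Bystander: bench timer, 64 x 64 x 19 mm, origin under its centre.

How it is judged:
On the way:
1. the middle syringe lies home in its own lane, let go, before the cover is on (horizontal distance between syringe_medium and lane_medium below 0.007 m and z of syringe_medium in the frame of lane_medium below 0.0255 m and contact force between syringe_medium and the fingers below 0.1 N and horizontal distance between cover and case above 0.05 m), for 0.2 s.
At the end, for the whole second after the job is handed in: Both syringes at rest in their own lanes: middle within 6 mm along, 4.5 mm across, 2.5 mm in height, tip to the ledge; large within 8 mm. Cover shut: lip under ledge, flat within 0.03 rad, at most 2 mm above the walls, 1 to 9.5 mm along and 5.5 mm across in the case's frame (x of syringe_medium in the frame of lane_medium between -0.006 and 0.006 m and y of syringe_medium in the frame of lane_medium between -0.0045 and 0.0045 m and z of syringe_medium in the frame of lane_medium below 0.0255 m and x of syringe_medium_knob in the frame of lane_medium above 0.06 m and z of syringe_medium_knob in the frame of lane_medium below 0.029 m and horizontal distance between syringe_large and lane_large below 0.008 m and z of syringe_large in the frame of lane_large below 0.0255 m and x of cover in the frame of case between 0.001 and 0.0095 m and y of cover in the frame of case between -0.0055 and 0.0055 m and z of cover in the frame of case below 0.052 m and z of cover_lip in the frame of case below 0.053 m and angle between cover's own z axis and vertical below 0.03 rad and linear speed of each of cover, syringe_medium below 0.02 m/s); the robot touches nothing.
It fails at once if the middle syringe is dropped (falls free, not touched by the fingers, faster than 0.6 m/s) (linear speed of syringe_medium above 0.6 m/s and contact force between syringe_medium and the fingers below 0.01 N).
It fails at once if the jar, a vial or the timer is knocked over or shifted by more than 3 cm (distance of any of brown_jar, vial_a, vial_b, timer from where it was at the start of the episode above 0.03 m or angle between any of vial_a, vial_b, brown_jar's own z axis and vertical above 0.6 rad).
It also fails if it takes over 54 s, if anything falls off the work surface, if the arm or the gripper's body presses on something with over 40 N, if the wrist force passes 120 N, or if a joint passes its speed limit or range.

ROBOT

A 6-joint arm with a two-finger parallel gripper is mounted at the origin on a cart in front of the work surface, level with it; the furniture and walls round the work are solid. World frame = base frame: x ahead of the robot, y to its left, z up, the work surface at z = 0. Lengths are in m, angles in rad, forces in N, time in s.
With the tool pointing down it reaches from about 0.35 to 0.85 m from the base axis. Payload 8.1 kg.
Tool frame: the origin (TCP) lies midway between the tips of the shut fingers; the grasp point (between the pads) lies r.grip_point_offset behind it (r.grip_point_offset is the distance from the TCP to the grasp point, in m); z points along the fingers, y is the line along which they close (so a half turn about z gives the same grasp; the last joint's range is limited). The gripper opens to 85 mm and grips with 20 to 120 N. Pads are 22 mm wide; open, the fingers measure 114 mm over their backs; the gripper's body (76 mm by 85 mm) begins 54 mm behind the grasp point. The pads swing forward as they close: fully open they stand 13 mm farther back than shut.
Start: joints at [-1.299, 0.13, 1.488, -0, 1.523, -0.085], TCP at [0.21, -0.562, 0.231] pointing down, gripper open.
Joint ranges: [-2.96, 2.96], [-0.89, 2.26], [0.02, 2.5], [-1.34, 4.48], [0, 2.73], [-2.66, 2.66]. Speed limits (rad/s): [2.39, 2.39, 2.79, 3.14, 3.14, 3.14].

INTERFACE

Orientations are given as a unit quaternion [w, x, y, z].
In Python, from rig import readout, eyes, r gives the robot as it stands. The module is installed in compiled form; this text tells all that it offers.
- The arm moves only by the shell command python3 -m handwheel 'ROWS' [OPENING]. ROWS is JSON, a list of rows, each a list of 2 entries, a list of its own where there are three numbers: the shift along the world's x, y, z scaled (see below), then the turn about the world's z scaled (see below). A call has 1 to 10 rows; each row is the pose to reach, as a shift and turn from the pose commanded when the call began; what a row does not reach only later rows make up. The controller multiplies each number of a shift by 0.4 m and each number of a turn by 120 degrees. A row lasts 1/12 s, in which the tool goes at most 41.7 mm and 7.16 degrees, less where a joint would pass 70% of its speed; a pose out of reach is approached as far as the arm can. A call with a number of a shift or a turn outside -1 to 1 is refused whole. A call with a gripper value outside its range is refused whole. OPENING is the closure, from 0 (fully open) to 1 (shut), set as the call begins (- or left out, the last holds). The fingers move at their own pace and stop on an object; the grip force is fixed at half the most. Time passes only in rows, so rows that repeat a pose let the fingers close. It gives the time, the measured TCP pose, the force, the opening and the grip force at its end, in the units of the state.
- readout.state(): the state, without advancing time (a new reading comes with each control period).
- eyes.capture(name): name is "side" or "top"; returns the picture (400x640x3 uint8, blue, green, red); there is no depth.
- eyes.camera_model(name): a dict with "camera_matrix" (3x3 intrinsics, pixels), "R" (3x3) and "t" (3): a world point X has camera coordinates R X + t. Camera axes: x right, y down, z forward; pixel columns grow to the right and rows downward; lengths in m; the calibration is good to about 2 mm. A picture is of the moment at which its call begins. camera_model takes no time and is no camera call.
- r.sign_off(): hands the job in; it is judged then, once.
Trained networks look in the newest picture that a camera, given by its name, has taken for a name from the list of things; names that differ only in an ending like _2 or _b are one class to them, and where a whole thing is asked for, a point or a joint stands for the part that bears it (a point fixed in the world has none). Each returns a list of dicts, best first, with "conf" (0 to 1); they miss things now and then, are a little off and sometimes report something else, mostly with a low value. They report only what shows in the picture. A call takes as long as a camera call.
- eyes.recognise(target, camera): "rect" ([left, top, width, height] in pixels, round what is visible of it).
- eyes.masks_of(target, camera): "pixels" (400x640 bool, what is visible of it) and "rect" ([left, top, width, height] in pixels, round what is visible of it).
- eyes.tip_of(target, camera): "xy" ([column, row] in pixels: a listed point, or the origin of a listed thing).
The state is a dict: "clock": time; "joint_pos": joint angles; "qvel": joint speeds; "tau": joint torques, N m; "position": TCP position; "ee_rot": TCP orientation; "wrist_force": force on the tool from outside, world axes, zero at the start; "wrist_torque": the same for the moment, N m; "width": opening from 0.0 (shut) to 1.0 (fully open); "finger_force": force on a finger pad.
Only numpy, scipy, OpenCV 4.12 (cv2) and the standard library are available. Lean on these libraries where they do the work, as an engineer would, in place of code of your own. Each camera call takes 0.05 s, during which the arm holds its last target. There are 200 camera calls.

## Working session

There is one attempt and no reset: what is moved stays moved. The work goes in short steps, Python scripts to look and compute and a shell command to move; the robot and the scene stay as the last step left them, time stands still between calls to the robot, and variables do not carry over. Pictures are saved under pics/ and viewed, at most 10 in all, crops included, and the job is handed in when it is done.

```bash
mkdir -p pics; cat > h.py <<'E'
import numpy as np, cv2
from rig import readout, eyes, r
def ray(cam,uv):
    m=eyes.camera_model(cam);K=np.array(m["camera_matrix"]);R=np.array(m["R"]);t=np.array(m["t"])
    d=R.T@np.linalg.solve(K,[uv[0],uv[1],1.]);return -R.T@t,d
def atz(cam,uv,z):
    o,d=ray(cam,uv);return o+d*(z-o[2])/d[2]
def proj(cam,X):
    m=eyes.camera_model(cam);p=np.array(m["camera_matrix"])@(np.array(m["R"])@np.array(X)+np.array(m["t"]));return p[:2]/p[2]
E
python3 - <<'E'
from h import *
for c in("top","side"):
    cv2.imwrite(f"pics/{c}0.png",eyes.capture(c)); print(c,ray(c,(320,200)))
Z=dict(syringe_medium=.012,syringe_medium_knob=.012,case=0,case_ledge=.059,lane_medium=.004,lane_flange=.027,lane_small=.004,lane_large=.004,syringe_large=.027,cover=.012,cover_grip=.038,cover_lip=.012,brown_jar=0,vial_a=0,timer=0)
np.set_printoptions(precision=4,suppress=True)
for n,z in Z.items():
    for c in("top","side"):
        print(n,c,[(round(q["conf"],2),np.round(q["xy"]),atz(c,q["xy"],z)[:2]) for q in eyes.tip_of(n,c)[:3]])
s=readout.state();print(s,r.grip_point_offset)
E
```

```text
top (array([0.455207  , 0.01867961, 1.19423003]), array([ 0.07791424, -0.00565419, -0.99695327]))
side (array([0.30884828, 0.96837492, 0.4945899 ]), array([ 0.22891142, -0.88886981, -0.3969447 ]))
syringe_medium top [(0.73, array([201., 215.]), array([0.5147, 0.3498]))]
syringe_medium side [(0.72, array([297., 290.]), array([0.5107, 0.3549])), (0.32, array([212., 294.]), array([0.671 , 0.4162]))]
syringe_medium_knob top [(0.78, array([186., 188.]), array([0.5909, 0.3927])), (0.33, array([434., 238.]), array([ 0.4326, -0.3047])), (0.16, array([330., 191.]), array([ 0.5714, -0.0156]))]
syringe_medium_knob side [(0.58, array([262., 294.]), array([0.5743, 0.3895]))]
case top []
case side [(0.66, array([329., 225.]), array([0.5233, 0.0252]))]
case_ledge top [(0.68, array([313., 232.]), array([0.4579, 0.0345])), (0.5, array([293., 212.]), array([0.5145, 0.0858])), (0.5, array([261., 265.]), array([0.3729, 0.1757]))]
case_ledge side [(0.62, array([352., 213.]), array([0.456 , 0.0495]))]
lane_medium top [(0.95, array([330., 209.]), array([ 0.5229, -0.015 ]))]
lane_medium side [(0.87, array([
[... 1724 characters left out ...]
3 , 0.2243])), (0.59, array([241., 261.]), array([0.6788, 0.2723]))]
timer top [(0.65, array([262., 262.]), array([0.3761, 0.18  ]))]
timer side [(0.85, array([373., 263.]), array([0.3738, 0.1886]))]
{'clock': 1.6, 'joint_pos': array([-1.2994,  0.1304,  1.4882, -0.    ,  1.523 , -0.0854]), 'qvel': array([-0.0022,  0.0004, -0.0011,  0.0006, -0.0009,  0.0013]), 'tau': array([ -0.0005, -56.9302, -50.0854,  -0.0002,   0.001 ,   0.    ]), 'position': array([ 0.2096, -0.5622,  0.2313]), 'ee_rot': array([ 0.    ,  0.9841,  0.1774, -0.    ]), 'wrist_force': array([-1.1882,  0.482 ,  0.871 ]), 'wrist_torque': array([-0.0135, -0.0013,  0.0244]), 'finger_force': 0.0, 'width': 1.0047076302707394} 0.0187
```

```bash
python3 - <<'E'
import cv2
i=cv2.imread("pics/top0.png");cv2.imwrite("pics/top0c.png",cv2.resize(i[130:290,160:480],(800,400),interpolation=cv2.INTER_CUBIC))
E
```

```text
(no output)
```

View pics/top0c.png

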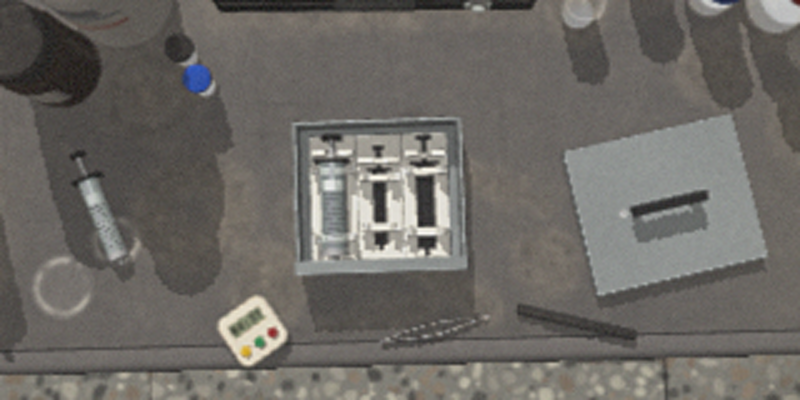

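View pics/side0.png

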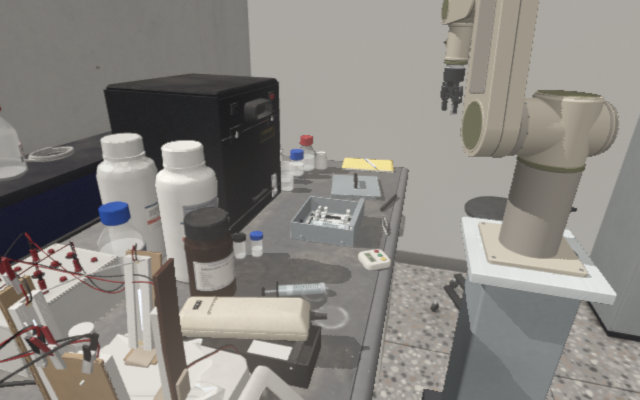

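```bash
cat >> h.py <<'E'
from scipy.optimize import minimize
def box(x0,x1,y0,y1,z0,z1): return [(x,y,z) for x in(x0,x1) for y in(y0,y1) for z in(z0,z1)]
SYR=np.array(box(-60,-52,-2,2,-2,2)+box(-48,-44,-11,11,-8,8)+box(44,48,-17,17,-12,12)+box(72,78,-8,8,-5,5))/1000
CASE=np.array(box(-84,84,-93,93,0,50)+box(-84,-80,-93,93,0,62.5))/1000
COV=np.array(box(-83.25,83.25,-98.5,98.5,0,3)+box(75,83.25,-98.5,98.5,-12,0)+box(-83,83,-98.5,-96,-12,0)+box(-83,83,96,98.5,-12,0))/1000
def hullfit(masks,pts,z,p0):
    S=8;obs=[]
    for cam,m in masks:
        n,l,st,_=cv2.connectedComponentsWithStats(m.astype(np.uint8));m=l==1+st[1:,4].argmax()
        cs=np.concatenate(cv2.findContours(cv2.resize(m.astype(np.uint8),None,fx=S,fy=S,interpolation=cv2.INTER_NEAREST),0,2)[0])
        im=np.zeros((400*S,640*S),np.uint8);cv2.fillConvexPoly(im,cv2.convexHull(cs),1)
        x,y,w,h=cv2.boundingRect(cs);sl=(slice(max(y-200,0),y+h+200),slice(max(x-200,0),x+w+200));obs.append((cam,im[sl],sl))
    def cost(p):
        c,s=np.cos(p[2]),np.sin(p[2]);W=pts@np.array([[c,s,0],[-s,c,0],[0,0,1]])+[p[0],p[1],z];e=0
        for cam,im,sl in obs:
            q=np.array([proj(cam,w) for w in W]);q=(q+.5)*S-[sl[1].start,sl[0].start]
            a=np.zeros_like(im);cv2.fillConvexPoly(a,cv2.convexHull(np.round(q).astype(np.int32)),1)
            e+=(a^im).sum()/(a|im).sum()
        return e
    p0=np.array(p0);sx=np.array([p0]+[p0+d for d in np.diag([.01,.01,.1])])
    res=minimize(cost,p0,method="Nelder-Mead",options=dict(initial_simplex=sx,xatol=1e-4,fatol=1e-4));return res.x,res.fun
E
python3 - <<'E'
from h import *
np.set_printoptions(precision=4,suppress=True)
eyes.capture("top");eyes.capture("side")
for n,P,z,p0 in(("syringe_medium",SYR,.012,(.515,.35,.5)),("case",CASE,0,(.52,.033,.0)),("cover",COV,.012,(.505,-.285,.2))):
    ms=[]
    for c in("top","side"):
        m=eyes.masks_of(n,c)
        if m: print(n,c,m[0]["conf"],m[0]["rect"]);ms.append((c,m[0]["pixels"]))
    for k in ms: print(k[0],*hullfit([k],P,z,p0))
    print("both",*hullfit(ms,P,z,p0))
    
E
```

```text
syringe_medium top 0.68 [188.5, 187.6, 25.1, 47.1]
syringe_medium side 0.58 [262.9, 285.1, 65.2, 12.2]
top [0.5123 0.3512 0.4146] 0.363553811002402Traceback (most recent call last):
  File "<stdin>", line 9, in <module>
  File "h.py", line 30, in hullfit
    res=minimize(cost,p0,method="Nelder-Mead",options=dict(initial_simplex=sx,xatol=1e-4,fatol=1e-4));return res.x,res.fun
    res = _minimize_neldermead(fun, x0, args, callback, bounds=bounds,
                               **options)
    fxcc = func(xcc)
    fx = function(np.copy(x), *(wrapper_args + args))
  File "h.py", line 25, in cost
    q=np.array([proj(cam,w) for w in W]);q=(q+.5)*S-[sl[1].start,sl[0].start]
                ~~~~^^^^^^^
  File "h.py", line 9, in proj
    m=eyes.camera_model(cam);p=np.array(m["camera_matrix"])@(np.array(m["R"])@np.array(X)+np.array(m["t"]));return p[:2]/p[2]
ValueError: time passes only in moves, steps and waits
```

```bash
python3 - <<'E'
s=open('h.py').read()
s=s.replace("def ray(","import functools\ncm=functools.lru_cache(None)(lambda c:{k:np.array(v) for k,v in eyes.camera_model(c).items()})\ndef ray(").replace("m=eyes.camera_model(cam)","m=cm(cam)")
open('h.py','w').write(s)
E
python3 - <<'E'
from h import *
np.set_printoptions(precision=4,suppress=True)
eyes.capture("top");eyes.capture("side")
for n,P,z,p0 in(("syringe_medium",SYR,.012,(.515,.35,.4)),("case",CASE,0,(.52,.033,.0)),("cover",COV,.012,(.505,-.285,.2))):
    ms=[]
    for c in("top","side"):
        m=eyes.masks_of(n,c)
        if m: print(n,c,m[0]["conf"],m[0]["rect"],m[0]["pixels"].sum());ms.append((c,m[0]["pixels"]));np.save(f"{n}_{c}.npy",m[0]["pixels"])
    for k in ms: print(k[0],*hullfit([k],P,z,p0))
    print("both",*hullfit(ms,P,z,p0))
print(readout.state()["clock"])
E
```

```text
syringe_medium top 0.75 [190.0, 188.7, 22.5, 46.6] 362
syringe_medium side 0.94 [261.6, 284.3, 65.3, 12.1] 574
top [0.5132 0.3509 0.3796] 0.10433623960837703
side [0.5098 0.3499 0.3582] 0.2312734806202749
both [0.5116 0.3507 0.3724] 0.34838597305981495
case top 0.63 [278.9, 177.8, 69.1, 63.0] 1408
case side 0.87 [289.2, 195.2, 73.9, 50.7] 2343
top [ 0.5244  0.0369 -0.0004] 0.018737841753926225
side [0.52   0.0378 0.0039] 0.02726481097798997
both [0.5235 0.0374 0.0044] 0.0655512933246825
cover top 0.65 [384.5, 175.3, 83.3, 73.3] 4128
cover side 0.69 [328.3, 172.4, 53.9, 28.1] 1118
top [ 0.5086 -0.2856  0.1993] 0.027561511837990407
side [ 0.5055 -0.2822  0.1908] 0.0780164860128513
both [ 0.5072 -0.285   0.2007] 0.11420022600006438
2.2
```

```bash
python3 -m handwheel '[[[0.725,0.75,0],0],[[0.725,0.75,0],0],[[0.725,0.75,0],0],[[0.725,0.75,0],0],[[0.725,0.75,0],0],[[0.725,0.75,0],0],[[0.725,0.75,0],0],[[0.725,0.75,0],0],[[0.725,0.75,0],0],[[0.725,0.75,0],0]]' 0
```

```text
clock: 3.03
position: [0.5004, -0.2609, 0.2316]
ee_rot: [0.0, 0.984, 0.177, 0.0]
wrist_force: [-0.3, -1.7, -0.5]
width: 1.002
finger_force: 0.0
```

```bash
python3 -m handwheel '[[[0.03,1,0],0],[[0.03,1,0],0],[[0.03,1,0],0],[[0.03,1,0],0],[[0.03,1,0],0],[[0.03,1,0],0],[[0.03,1,0],0],[[0.03,1,0],0],[[0.03,1,0],0],[[0.03,1,0],0]]'
```

```text
clock: 3.87
position: [0.5107, 0.1412, 0.2316]
ee_rot: [-0.001, 0.984, 0.178, 0.0]
wrist_force: [0.1, -1.1, -0.6]
width: 0.996
finger_force: 0.0
```

```bash
python3 -m handwheel '[[[0.003,0.525,-0.3],0.009],[[0.003,0.525,-0.3],0.009],[[0.003,0.525,-0.3],0.009],[[0.003,0.525,-0.3],0.009],[[0.003,0.525,-0.3],0.009],[[0.003,0.525,-0.3],0.009],[[0.003,0.525,-0.3],0.009],[[0.003,0.525,-0.3],0.009]]'
python3 - <<'E'
from h import *
a=eyes.capture("top");b=eyes.capture("side")
s=readout.state();print(s["position"],s["clock"],proj("top",s["position"]),proj("side",s["position"]))
A=cv2.resize(a[170:260,150:270],(480,360),interpolation=2);B=cv2.resize(b[220:310,230:350],(480,360),interpolation=2)
cv2.imwrite("pics/g1.png",cv2.resize(np.hstack([A,B]),(800,300)))
E
```

```text
clock: 4.53
position: [0.5108, 0.3483, 0.1092]
ee_rot: [0.001, 0.982, 0.188, -0.002]
wrist_force: [-0.7, -0.7, 0.4]
width: 1.002
finger_force: 0.0
[0.51269864 0.34699053 0.1117347 ] 4.6333 [191.0989388  213.80107565] [297.512713   245.96795473]
```

View pics/g1.png

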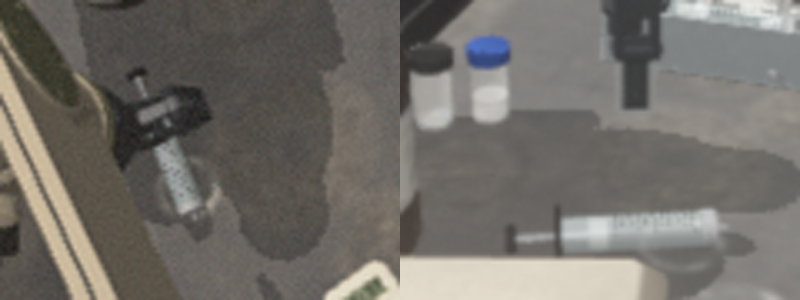

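```bash
python3 -m handwheel '[[[0,0,-0.1],0],[[0,0,-0.18],0],[[0,0,-0.23],0],[[0,0,-0.25],0],[[0,0,-0.265],0],[[0,0,-0.265],0]]'
python3 -m handwheel '[[[0,0,0],0],[[0,0,0],0],[[0,0,0],0],[[0,0,0],0],[[0,0,0],0],[[0,0,0],0]]' 1
```

```text
clock: 5.13
position: [0.5131, 0.3467, 0.0058]
ee_rot: [-0.0, 0.983, 0.186, 0.0]
wrist_force: [0.2, -0.3, -1.7]
width: 1.003
finger_force: 0.0
clock: 5.63
position: [0.513, 0.3479, 0.0064]
ee_rot: [-0.0, 0.982, 0.187, 0.001]
wrist_force: [-0.6, 0.4, 2.9]
width: 0.231
finger_force: 58.6
```

```bash
python3 -m handwheel '[[[0,0,0.03],0],[[0,0,0.1],0],[[0,0,0.2],0],[[0,0,0.3],-0.05],[[0,-0.1,0.35],-0.1],[[0,-0.2,0.35],-0.15],[[0.01,-0.3,0.35],-0.18],[[0.015,-0.4,0.35],-0.18],[[0.02,-0.5,0.35],-0.18],[[0.026,-0.6,0.35],-0.18]]'
python3 -m handwheel '[[[0,-0.1,0],0],[[0,-0.2,0],0],[[0,-0.27,0],0],[[0,-0.305,-0.08],0],[[0,-0.305,-0.1],0],[[0,-0.305,-0.1],0],[[0,-0.305,-0.1],0]]'
python3 - <<'E'
from h import *
np.set_printoptions(precision=4,suppress=True)
a=eyes.capture("top");b=eyes.capture("side")
s=readout.state();p=s["position"];print(p,s["ee_rot"],s["width"],s["clock"])
for n,z in(("syringe_medium",p[2]+.006),("syringe_medium_knob",p[2]+.006),("lane_flange",.027)):
    for c in("top","side"):print(n,c,[(round(q["conf"],2),np.round(q["xy"],1),atz(c,q["xy"],z)[:2]) for q in eyes.tip_of(n,c)[:2]])
A=cv2.resize(a[160:260,260:380],(480,400),interpolation=2);B=cv2.resize(b[130:255,270:390],(384,400),interpolation=2)
cv2.imwrite("pics/g2.png",cv2.resize(np.hstack([A,B]),(800,370)))
E
```

```text
clock: 6.47
position: [0.5223, 0.1056, 0.1461]
ee_rot: [0.0, 1.0, -0.0, 0.0]
wrist_force: [0.1, -0.8, -0.9]
width: 0.232
finger_force: 58.9
clock: 7.05
position: [0.5221, -0.014, 0.1052]
ee_rot: [-0.0, 1.0, -0.001, -0.001]
wrist_force: [-0.7, 0.0, -0.6]
width: 0.228
finger_force: 58.9
[ 0.5235 -0.0137  0.1067] [-0.      1.     -0.      0.0007] 0.22647797765742758 7.15
syringe_medium top [(0.38, array([240.9, 163.3]), array([0.6412, 0.2164]))]
syringe_medium side [(0.83, array([333.7, 182.1]), array([ 0.5251, -0.0238]))]
syringe_medium_knob top [(0.28, array([238.9, 163.8]), array([0.64  , 0.2217]))]
syringe_medium_knob side [(0.55, array([308.5, 182.3]), array([0.5932, 0.0006])), (0.53, array([327.8, 228.4]), array([0.4728, 0.258 ]))]
lane_flange top []
lane_flange side [(0.7, array([322.1, 211.8]), array([0.5503, 0.0029]))]
```

View pics/g2.png

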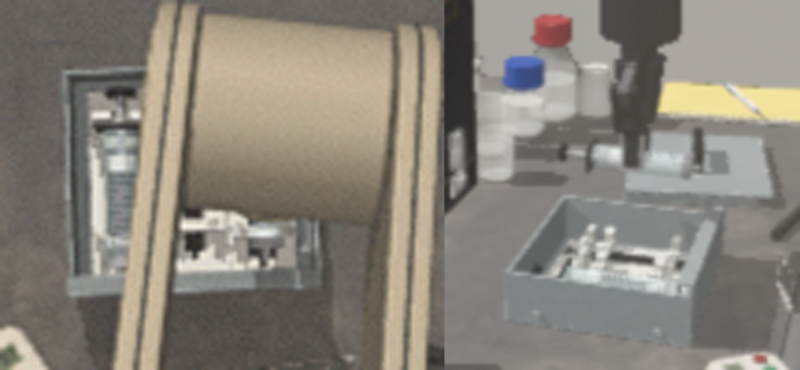

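```bash
python3 - <<'E'
from h import *
np.set_printoptions(precision=4,suppress=True)
def aty(uv,y=-.0142):
    o,d=ray("side",uv);return o+d*(y-o[1])/d[1]
for u in((333.7,182.1),(308.5,182.3)):print(aty(u))
b=eyes.capture("side")
m=eyes.masks_of("syringe_medium","side")
for q in m[:1]:
    ys,xs=np.nonzero(q["pixels"]);print(q["conf"],q["rect"],aty((xs.min(),182)),aty((xs.max()+1,182)))
for x in(-.060,-.052,-.044,.044,.048,.072,.078):print(x,proj("side",(.5235+x,-.0142,.113)))
cv2.imwrite("pics/g3.png",cv2.resize(b[160:205,295:375],(800,450),interpolation=2))
# case long-edge checks, top image
t=cv2.imread("pics/top0.png");g=cv2.cvtColor(t,6);cv2.imwrite("pics/case.png",cv2.resize(t[170:246,272:352],(800,760))[:600])
for n,P in(("case",CASE),):
    for yaw in(0,.01,-.01):
        pass
E
```

```text
[ 0.523  -0.0142  0.1164]
[ 0.5975 -0.0142  0.1068]
0.7 [313.8, 216.4, 29.9, 7.1] [ 0.578  -0.0142  0.1101] [ 0.4934 -0.0142  0.1202]
-0.06 [354.3032 185.5949]
-0.052 [351.4983 185.2705]
-0.044 [348.7028 184.9473]
0.044 [318.5556 181.4609]
0.048 [317.211  181.3054]
0.072 [309.1896 180.3778]
0.078 [307.1964 180.1473]
```

View pics/g3.png

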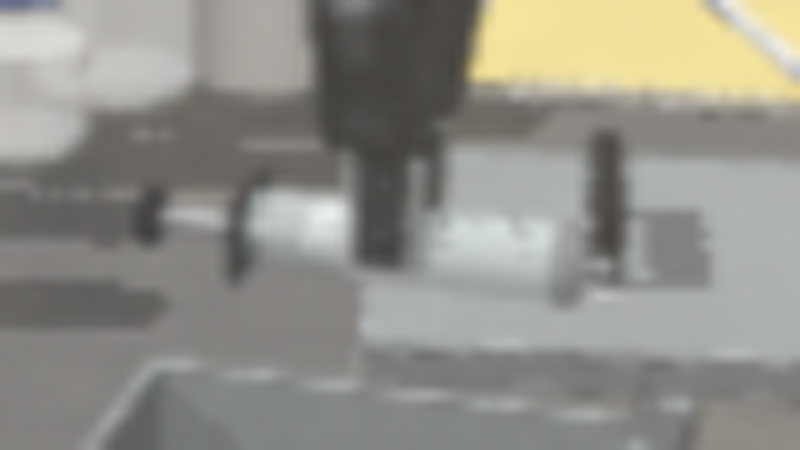

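```bash
python3 -m handwheel '[[[0.001,-0.002,-0.06],0],[[0.001,-0.002,-0.12],0],[[0.001,-0.002,-0.16],0],[[0.001,-0.002,-0.18],0],[[0.001,-0.002,-0.18],0]]'
python3 -m handwheel '[[[0,0,-0.01],0],[[0,0,-0.02],0],[[0,0,-0.028],0],[[0,0,-0.03],0],[[0,0,-0.03],0]]'
```

```text
clock: 7.97
position: [0.5216, -0.0153, 0.0317]
ee_rot: [-0.0, 1.0, -0.001, -0.002]
wrist_force: [-1.8, -0.3, 0.3]
width: 0.227
finger_force: 59.9
clock: 8.38
position: [0.524, -0.0155, 0.0273]
ee_rot: [0.0, 1.0, -0.0, 0.0]
wrist_force: [-32.2, 2.6, 55.7]
width: 0.229
finger_force: 66.6
```

```bash
python3 -m handwheel '[[[0,0,0.015],0],[[0,0,0.03],0],[[0,0,0.03],0]]'
python3 - <<'E'
from h import *
a=eyes.capture("top");b=eyes.capture("side");s=readout.state();print(s["position"],s["wrist_force"],s["clock"])
A=cv2.resize(a[165:250,270:355],(400,400),interpolation=2);B=cv2.resize(b[175:250,285:360],(400,400),interpolation=2)
cv2.imwrite("pics/g4.png",np.hstack([A,B]))
E
```

```text
clock: 8.63
position: [0.525, -0.0156, 0.0355]
ee_rot: [0.0, 1.0, -0.001, 0.002]
wrist_force: [0.6, 0.2, -0.3]
width: 0.231
finger_force: 60.4
[ 0.52375081 -0.01548105  0.0337131 ] [-0.09040939 -0.00835377 -0.96788252] 8.7333
```

View pics/g4.png

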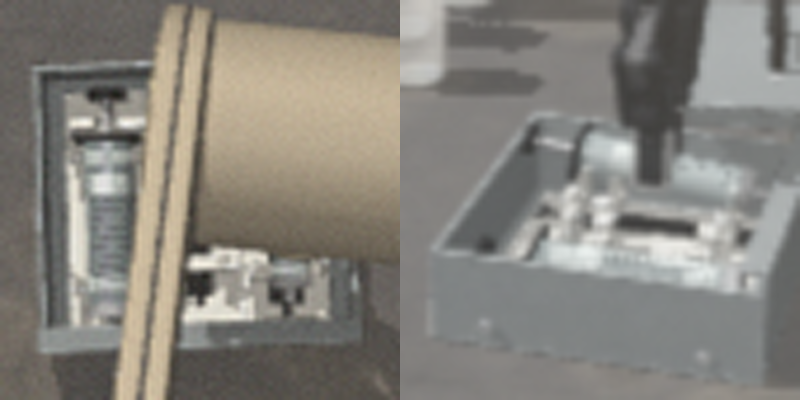

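```bash
python3 - <<'E'
from h import *
np.set_printoptions(precision=4,suppress=True)
def aty(uv,y=-.0155):
    o,d=ray("side",uv);return o+d*(y-o[1])/d[1]
b=eyes.capture("side")
for n in("syringe_medium","syringe_medium_knob","lane_flange","lane_medium"):
    print(n,[(round(q["conf"],2),np.round(q["xy"],1),aty(q["xy"])) for q in eyes.tip_of(n,"side")[:3]])
for x in(-.06,-.052,.044,.048,.072,.078):
  for z in(.036,.040):print(x,z,proj("side",(.5235+x,-.0155,z)))
for P in((.0805,-.0155,.05),(-.08,-.0155,.0625),(.08,.089,.05),(.08,-.089,.05),(-.084,.093,.0625),(-.084,-.093,.0625)):print(P,proj("side",np.array(P)+(.5225,.0372 if abs(P[1])>.05 else 0,0)))
cv2.imwrite("pics/g5.png",cv2.resize(b[185:240,295:365],(760,597),interpolation=2))
E
```

```text
syringe_medium [(0.68, array([334.9, 208.3]), array([ 0.5166, -0.0155,  0.0349])), (0.66, array([307.5, 202.7]), array([ 0.6003, -0.0155,  0.0414]))]
syringe_medium_knob [(0.64, array([306.9, 203.3]), array([ 0.6021, -0.0155,  0.0392])), (0.52, array([241.1, 262.6]), array([ 0.8311, -0.0155, -0.2103]))]
lane_flange [(0.56, array([322.6, 211.2]), array([ 0.5534, -0.0155,  0.0203])), (0.45, array([378.8, 185.4]), array([ 0.3956, -0.0155,  0.1214]))]
lane_medium [(0.78, array([331.2, 218.8]), array([ 0.5265, -0.0155, -0.0008]))]
-0.06 0.036 [352.8289 210.2808]
-0.06 0.04 [352.9076 209.0245]
-0.052 0.036 [350.1078 209.9259]
-0.052 0.04 [350.1824 208.6711]
0.044 0.036 [318.13   205.7545]
0.044 0.04 [318.1575 204.5177]
0.048 0.036 [316.824  205.5841]
0.048 0.04 [316.8497 204.3481]
0.072 0.036 [309.0316 204.5676]
0.072 0.04 [309.0461 203.336 ]
0.078 0.036 [307.0951 204.315 ]
0.078 0.04 [307.1068 203.0845]
(0.0805, -0.0155, 0.05) [306.6503 199.9308]
(-0.08, -0.0155, 0.0625) [360.6121 202.7991]
(0.08, 0.089, 0.05) [291.1683 220.3685]
(0.08, -0.089, 0.05) [310.2677 195.4418]
(-0.084, 0.093, 0.0625) [352.7147 225.3759]
(-0.084, -0.093, 0.0625) [364.1879 197.6993]
```

View pics/g5.png

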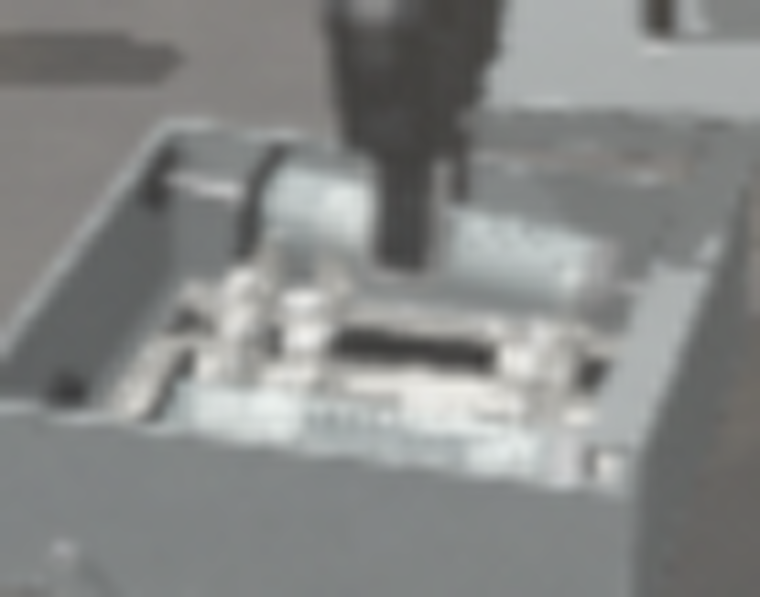

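```bash
python3 - <<'E'
from h import *
f=lambda p:np.round((p-[295,185])*10.857)
for nm,y,hw in(("small",.0372,.0185),("med",-.0148,.0185)):
  for x0 in(.522,):
    for lab,x,z in(("saddle1a",-.0365,.030),("saddle1b",-.0275,.030),("saddle2a",.032,.030),("saddle2b",.040,.030),("stop a",.052,.029),("stop b",.058,.029)):
        print(nm,lab,f(proj("side",(x0+x,y+hw,z))),f(proj("side",(x0+x,y-hw,z))), proj("top",(x0+x,y,z)))
print(f(proj("side",(.522+.08,-.0518,.05))),f(proj("side",(.522+.08,.1262,.05))))
for c in [(.08,-.089,.05),(.08,.089,.05),(-.084,.093,.0625),(-.084,-.093,.0625),(.084,.093,.05),(.084,-.093,.05)]:
    print(c,proj("top",np.array(c)+(.5235,.0372,0)))
t=cv2.imread("pics/top0.png");cv2.imwrite("pics/case.png",cv2.resize(t[172:246,274:352],(632,600),interpolation=2))
E
```

```text
small saddle1a [490. 398.] [520. 337.] [311.53857963 222.00288032]
small saddle1b [455. 393.] [486. 333.] [311.45832705 218.76363388]
small saddle2a [228. 362.] [266. 303.] [310.93022278 197.44768658]
small saddle2b [198. 358.] [237. 299.] [310.85954069 194.59473508]
small stop a [153. 355.] [193. 297.] [310.7602432  190.35721103]
small stop b [131. 352.] [171. 294.] [310.70740972 188.22477839]
med saddle1a [531. 314.] [559. 258.] [330.24428551 221.51448202]
med saddle1b [498. 309.] [526. 254.] [330.15262329 218.27574755]
med saddle2a [280. 280.] [315. 226.] [329.54943744 196.9631628 ]
med saddle2b [252. 276.] [287. 222.] [329.46870631 194.11066048]
med stop a [208. 274.] [245. 220.] [329.33852611 189.87421807]
med stop b [187. 271.] [224. 218.] [329.27818793 187.74212053]
[167. 114.] [-40. 384.]
(0.08, -0.089, 0.05) [342.66518674 178.09014729]
(0.08, 0.089, 0.05) [278.03909445 179.76766652]
(-0.084, 0.093, 0.0625) [277.231958   239.69311955]
(-0.084, -0.093, 0.0625) [346.28443312 237.88609117]
(0.084, 0.093, 0.05) [276.56004252 178.36332478]
(0.084, -0.093, 0.05) [344.07219507 176.61123527]
```

View pics/case.png

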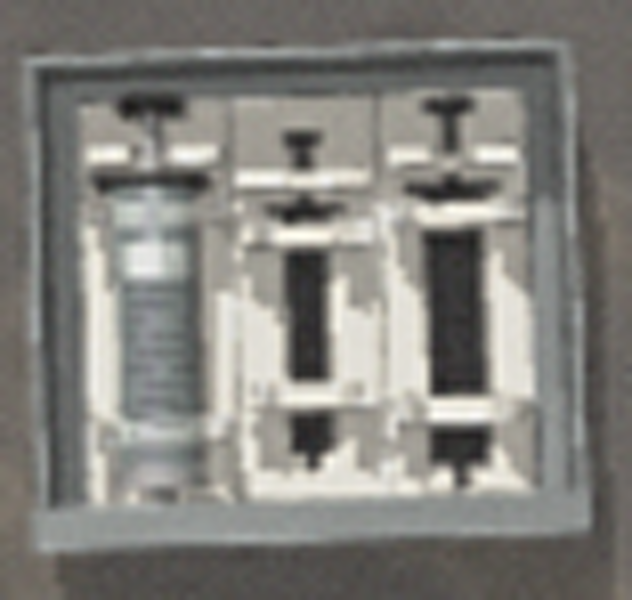

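```bash
python3 -m handwheel '[[[0,0,0.03],0],[[-0.02,-0.001,0.03],0],[[-0.02,-0.001,0.03],0],[[-0.02,-0.001,0.01],0],[[-0.02,-0.001,-0.005],0],[[-0.02,-0.001,-0.013],0],[[-0.02,-0.001,-0.018],0],[[-0.02,-0.001,-0.018],0],[[-0.02,-0.001,-0.018],0]]'
```

```text
clock: 9.73
position: [0.515, -0.0158, 0.0257]
ee_rot: [-0.0, 1.0, -0.001, -0.0]
wrist_force: [0.5, -0.0, -1.5]
width: 0.23
finger_force: 60.4
```

```bash
python3 -m handwheel '[[[0,0,-0.003],0],[[0,0,-0.006],0],[[0,0,-0.008],0],[[0,0,-0.008],0],[[0,0,-0.008],0]]'
```

```text
clock: 10.15
position: [0.5159, -0.0159, 0.0238]
ee_rot: [0.0, 1.0, -0.001, 0.001]
wrist_force: [-0.6, -0.2, 4.3]
width: 0.226
finger_force: 61.0
```

```bash
python3 -m handwheel '[[[0,0,-0.003],0],[[0,0,-0.006],0],[[0,0,-0.006],0],[[0,0,-0.006],0]]'
```

```text
clock: 10.48
position: [0.5166, -0.0156, 0.022]
ee_rot: [-0.0, 1.0, -0.001, 0.001]
wrist_force: [0.0, 2.2, 8.1]
width: 0.231
finger_force: 61.5
```

```bash
python3 -m handwheel '[[[0,0,0],0],[[0,0,0],0],[[0,0,0],0],[[0,0,0],0],[[0,0,0],0]]' 0.58
python3 -m handwheel '[[[0,0,0.03],0],[[0,0,0.1],0],[[0,0,0.2],0],[[0,0,0.3],0],[[0,-0.1,0.35],0.06],[[0,-0.2,0.35],0.12],[[0,-0.3,0.35],0.18],[[0,-0.4,0.35],0.24],[[0,-0.5,0.35],0.3],[[0,-0.6,0.35],0.36]]'
python3 - <<'E'
from h import *
a=eyes.capture("top");b=eyes.capture("side");s=readout.state();print(s["position"],s["wrist_force"],s["clock"])
A=cv2.resize(a[172:246,274:352],(400,380),interpolation=2);B=cv2.resize(b[185:240,295:365],(400,380),interpolation=2)
cv2.imwrite("pics/g6.png",np.hstack([A,B]))
E
```

```text
clock: 10.9
position: [0.5149, -0.0158, 0.0202]
ee_rot: [-0.0, 1.0, -0.001, -0.0]
wrist_force: [0.0, 0.8, -0.5]
width: 0.421
finger_force: 0.0
clock: 11.73
position: [0.5151, -0.2458, 0.1618]
ee_rot: [0.0, 0.939, 0.344, 0.0]
wrist_force: [0.5, 0.4, 0.0]
width: 0.416
finger_force: 0.0
[ 0.51457835 -0.24972648  0.16167581] [-1.72899019  1.25453174 -0.64194962] 11.8333
```

View pics/g6.png

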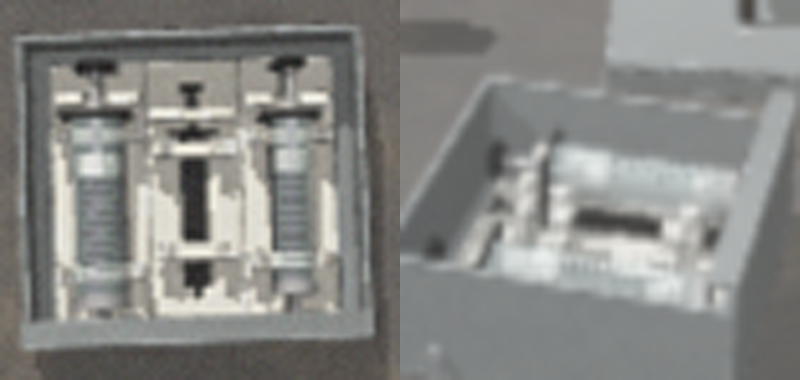

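```bash
cat > e.py <<'E'
from h import *
from scipy.optimize import least_squares
from scipy.ndimage import map_coordinates,gaussian_filter
def edgefit(img,cam,segs,p0,rng=3.,fix=None,verbose=True):
    L=[gaussian_filter(img[:,:,k].astype(float),.7) for k in range(3)]
    p=np.array(p0,float)
    def world(p,P,z):
        c,s=np.cos(p[2]),np.sin(p[2]);return np.array([p[0]+c*P[0]-s*P[1],p[1]+s*P[0]+c*P[1],P[2]])
    for it in range(5):
        obs=[]
        for i,(A,B) in enumerate(segs):
            A=np.array(A)/1000;B=np.array(B)/1000
            for u in np.linspace(.06,.94,40):
                P=A+(B-A)*u;a=proj(cam,world(p,A,0));b=proj(cam,world(p,B,0));q=proj(cam,world(p,P,0))
                n=np.array([-(b-a)[1],(b-a)[0]])/np.linalg.norm(b-a);d=np.arange(-rng,rng+.01,.25)
                g=sum(abs(np.gradient(map_coordinates(l,[q[1]+d*n[1],q[0]+d*n[0]],order=1))) for l in L)
                k=g.argmax()
                if 0<k<len(d)-1 and g[k]>3: obs.append((i,P,n,(q+d[k]*n)@n))
        f=lambda p:[o[2]@proj(cam,world(p,o[1],0))-o[3] for o in obs]
        p=least_squares(f,p,loss="soft_l1",f_scale=.3).x
        rng=max(1.5,rng*.7)
    res=np.array(f(p));idx=np.array([o[0] for o in obs])
    print(p,[(round(float(np.median(res[idx==i])),2),int((idx==i).sum())) for i in range(len(segs))])
    return p
CS=[((84,-93,50),(84,93,50)),((-80,93,50),(84,93,50)),((-80,-93,50),(84,-93,50)),((-84,-93,62.5),(-84,93,62.5))]
CV=[((83.25,-98.5,15),(83.25,98.5,15)),((-83.25,-98.5,15),(83.25,-98.5,15)),((-83.25,-98.5,15),(-83.25,98.5,15)),((-83.25,98.5,0),(83.25,98.5,0))]
E
python3 - <<'E'
from e import *
np.set_printoptions(precision=4,suppress=True)
t=cv2.imread("pics/top0.png")
edgefit(t,"top",CS,(.523,.037,.003));edgefit(t,"top",CV,(.5086,-.2856,.2))
edgefit(t,"top",CV[:3]+[((-83.25,98.5,15),(83.25,98.5,15))],(.5086,-.2856,.2))
s=cv2.imread("pics/side0.png")
edgefit(s,"side",[CS[0],CS[1],CS[2]],(.52,.037,.003))
edgefit(s,"side",CV[:3],(.5055,-.2835,.195))
t2=eyes.capture("top");edgefit(t2,"top",CS,(.523,.037,.003))
E
```

```text
[ 0.5227  0.0349 -0.0078] [(0.71, 37), (-0.73, 34), (0.75, 37), (-0.78, 34)]
[ 0.5084 -0.2862  0.2   ] [(0.01, 40), (0.48, 40), (-0.02, 40), (-0.53, 40)]
[ 0.5082 -0.285   0.1989] [(0.0, 40), (0.01, 40), (-0.0, 40), (-0.0, 40)]
[0.5149 0.0393 0.0039] [(0.01, 40), (-0.01, 37), (-0.01, 35)]
[ 0.5045 -0.2832  0.2   ] [(0.0, 40), (-0.02, 38), (0.0, 40)]
[0.5242 0.0354 0.0039] [(1.16, 23), (-0.87, 34), (0.49, 40), (-0.31, 40)]
```

```bash
sed -i 's/max(1.5,rng\*.7)/max(1.,rng*.7)/' e.py; python3 - <<'E'
from e import *
np.set_printoptions(precision=4,suppress=True)
t=cv2.imread("pics/top0.png");t2=eyes.capture("top");m=np.load("case_top.npy")
mi=cv2.merge([cv2.morphologyEx(m.astype(np.uint8),3,np.ones((5,5)))*200]*3)
for im in(t,t2,mi):
  for r in(1.,1.5):
    edgefit(im,"top",CS,(.5235,.0365,.0035),rng=r)
for c in("top",):
  t3=eyes.masks_of("case",c)
  if t3: print(hullfit([(c,t3[0]["pixels"])],CASE,0,(.5235,.0365,.003)))
# profiles along image row through case sides & col
for r in(200,215,230):print(r,t[r,270:285].sum(1),t[r,338:353].sum(1))
for c in(290,310,330):print(c,t[172:186,c].sum(1),t[228:244,c].sum(1))
for P in((84,0,50),(80,0,50),(-84,0,62.5),(0,93,50),(0,89,50),(0,-89,50),(0,-93,50)):print(P,proj("top",np.array(P)/1000+(.5235,.0365,0)))
E
```

```text
[0.525  0.0372 0.0074] [(-0.24, 24), (0.23, 20), (-0.25, 39), (0.02, 40)]
[0.525  0.0372 0.0067] [(-0.24, 25), (0.25, 21), (-0.24, 39), (-0.0, 40)]
[0.525  0.0372 0.0058] [(-0.23, 23), (0.24, 22), (-0.26, 39), (0.02, 40)]
[0.525  0.0372 0.0059] [(-0.23, 23), (0.25, 21), (-0.25, 39), (0.02, 40)]
[0.5244 0.0367 0.0089] [(0.04, 40), (0.19, 25), (-0.06, 40), (-0.2, 40)]
[0.5244 0.0366 0.0091] [(0.01, 40), (0.24, 26), (-0.22, 40), (-0.18, 40)]
(array([0.5243, 0.037 , 0.0096]), np.float64(0.014709499319038652))
200 [301 301 293 313 297 305 284 333 429 214 256 314 306 388 577] [411 306 425 425 374 328 458 299 237 250 279 342 329 318 326]
215 [318 324 332 312 307 305 303 341 375 259 229 322 308 305 468] [658 556 418 409 411 345 352 435 243 218 254 307 298 307 312]
230 [351 348 344 335 349 344 336 325 361 441 230 249 312 317 385] [482 418 346 428 441 406 306 380 338 243 247 269 313 311 311]
290 [300 295 308 306 302 303 381 343 227 225 314 229 134  98] [411 422 475 491 540 627 528 452 441 449 450 345 260 233 252 238]
310 [303 301 304 299 306 339 449 253 198 286 296 261 448 468] [469 513 646 672 675 583 441 430 449 464 456 287 215 228 235 233]
330 [295 293 315 288 322 491 288 188 247 295 311 333 180 127] [159 181 268 279 404 416 414 424 437 441 310 249 254 261 259 260]
(84, 0, 50) [310.5742 177.4806]
(80, 0, 50) [310.61   178.9222]
(-84, 0, 62.5) [312.0223 238.7827]
(0, 93, 50) [277.374  208.8065]
(0, 89, 50) [278.8346 208.7684]
(0, -89, 50) [343.8164 207.075 ]
(0, -93, 50) [345.2763 207.037 ]
```

```bash
python3 -m handwheel '[[[-0.017,-0.072,-0.1],0.06],[[-0.017,-0.072,-0.1],0.12],[[-0.017,-0.072,-0.1],0.18],[[-0.017,-0.072,-0.1],0.24],[[-0.017,-0.072,-0.1],0.3],[[-0.017,-0.072,-0.1],0.36],[[-0.017,-0.072,-0.1],0.42],[[-0.017,-0.072,-0.1],0.485],[[-0.017,-0.072,-0.1],0.485],[[-0.017,-0.072,-0.1],0.485]]' 0
python3 - <<'E'
from rig import readout
import numpy as np
s=readout.state();q=s["ee_rot"];print(s["position"],2*np.arctan2(q[2],q[1]),s["joint_pos"],s["clock"])
E
```

```text
clock: 12.82
position: [0.5088, -0.2715, 0.1208]
ee_rot: [0.0, 0.656, 0.755, 0.0]
wrist_force: [1.2, 0.6, 0.6]
width: 1.002
finger_force: 0.0
[ 0.50882761 -0.27151923  0.12081959] 1.7103357343058572 [-5.79212635e-01  1.46480232e-01  1.67629271e+00  2.31348582e-04
  1.31877658e+00 -7.18809727e-01] 12.8167
```

```bash
python3 -m handwheel '[[[-0.001,-0.034,-0.05],0.028],[[-0.001,-0.034,-0.1],0.028],[[-0.001,-0.034,-0.15],0.028],[[-0.001,-0.034,-0.15],0.028],[[-0.001,-0.034,-0.15],0.028],[[-0.001,-0.034,-0.15],0.028]]'
python3 - <<'E'
from rig import readout
import numpy as np
for i in range(2):
    s=readout.state();q=s["ee_rot"];print(s["position"],2*np.arctan2(q[2],q[1]))
E
```

```text
clock: 13.32
position: [0.5087, -0.2864, 0.0617]
ee_rot: [0.0, 0.634, 0.774, 0.0]
wrist_force: [0.8, -1.4, 0.1]
width: 0.998
finger_force: 0.0
[ 0.50869406 -0.28635282  0.06169145] 1.7691101561260085
[ 0.50869406 -0.28635282  0.06169145] 1.7691101561260085
```

Good. Down 39 mm, then grip.

```bash
python3 -m handwheel '[[[0,0.002,-0.05],0],[[0,0.002,-0.08],0],[[0,0.002,-0.098],0],[[0,0.002,-0.098],0],[[0,0.002,-0.098],0]]'
python3 -m handwheel '[[[0,0,0],0],[[0,0,0],0],[[0,0,0],0],[[0,0,0],0],[[0,0,0],0],[[0,0,0],0],[[0,0,0],0]]' 1
python3 - <<'E'
from h import *
s=readout.state();q=s["ee_rot"];print(s["position"],2*np.arctan2(q[2],q[1]))
E
```

```text
clock: 13.73
position: [0.5079, -0.2855, 0.0213]
ee_rot: [-0.0, 0.633, 0.774, -0.0]
wrist_force: [0.6, 0.2, -0.1]
width: 1.004
finger_force: 0.0
clock: 14.32
position: [0.5082, -0.2858, 0.0217]
ee_rot: [0.0, 0.633, 0.774, -0.0]
wrist_force: [-2.4, 0.7, 4.3]
width: 0.128
finger_force: 59.3
[ 0.50821118 -0.28584801  0.02167685] 1.7705547057171904
```

```bash
python3 -m handwheel '[[[0,0,0.03],0],[[0,0,0.1],0],[[0,0,0.18],0],[[0.02,0,0.26],0],[[0.04,0.05,0.3],-0.02],[[0.06,0.13,0.3],-0.04],[[0.08,0.21,0.3],-0.06],[[0.091,0.3,0.3],-0.08],[[0.091,0.39,0.3],-0.0914],[[0.091,0.48,0.3],-0.0914]]'
python3 - <<'E'
from h import *
s=readout.state();q=s["ee_rot"];print(s["position"],2*np.arctan2(q[2],q[1]))
E
```

```text
clock: 15.15
position: [0.5441, -0.092, 0.1417]
ee_rot: [-0.0, 0.705, 0.709, -0.0]
wrist_force: [0.8, 0.6, -2.9]
width: 0.125
finger_force: 58.9
[ 0.544089   -0.09196991  0.14165719] 1.5772077562047104
```

```bash
python3 -m handwheel '[[[0,0.08,0],0],[[0,0.16,0],0],[[0,0.23,-0.02],0],[[0,0.29,-0.04],0],[[0,0.32,-0.06],0],[[0,0.32,-0.06],0],[[0,0.32,-0.06],0],[[0,0.32,-0.06],0]]'
python3 - <<'E'
from e import *
np.set_printoptions(precision=4,suppress=True)
t=eyes.capture("top");s=eyes.capture("side");st=readout.state();q=st["ee_rot"];p=st["position"];print(p,2*np.arctan2(q[2],q[1]),st["clock"])
cv2.imwrite("pics/t7.png",t);cv2.imwrite("pics/s7.png",s)
z=(p[2]-.0097)*1000
sh=lambda S:[tuple((a,b,c+z) for a,b,c in g) for g in S]
V=[((83.25,-98.5,3),(83.25,98.5,3)),((-83.25,-98.5,3),(83.25,-98.5,3)),((-83.25,-98.5,3),(-83.25,98.5,3)),((-83.25,98.5,3),(83.25,98.5,3))]
edgefit(t,"top",sh(V),(p[0],p[1],.0075));edgefit(s,"side",sh(V),(p[0]-.004,p[1]+.001,.0075))
m=eyes.masks_of("cover","side")
if m:print(m[0]["conf"],m[0]["rect"],hullfit([("side",m[0]["pixels"])],COV,z/1000,(p[0]-.004,p[1],.0075)))
for k in V[0]+V[2]:print(proj("side",np.array(k)/1000+(p[0],p[1],z/1000)))
A=cv2.resize(t[160:270,260:370],(400,400),interpolation=2);B=cv2.resize(s[160:255,280:375],(400,400),interpolation=2)
cv2.imwrite("pics/g7.png",np.hstack([A,B]))
E
```

```text
clock: 15.82
position: [0.5445, 0.0335, 0.1176]
ee_rot: [0.0, 0.704, 0.71, -0.0]
wrist_force: [0.5, -0.8, -3.1]
width: 0.126
finger_force: 58.9
[0.5449 0.0331 0.1179] 1.5778065358048712 15.9167
[0.5394 0.0356 0.0115] [(nan, 0), (-0.01, 35), (0.0, 26), (-0.02, 29)]
[0.5435 0.0384 0.0059] [(0.01, 36), (0.0, 33), (-0.01, 33), (0.0, 38)]
0.84 [277.9, 175.8, 83.4, 36.6] (array([0.546 , 0.0385, 0.0187]), np.float64(0.04767000752800862))
[303.634  174.1192]
[280.7816 198.513 ]
[357.9946 180.2184]
[344.4742 206.7275]
  return _methods._mean(a, axis=axis, dtype=dtype,
  ret = ret.dtype.type(ret / rcount)
```

View pics/g7.png

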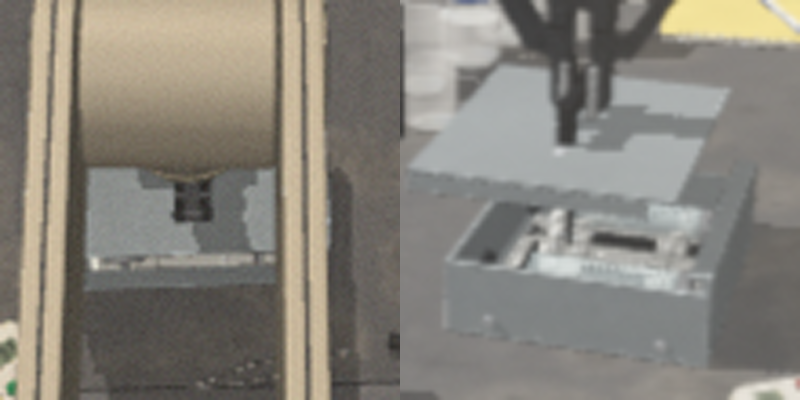

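```bash
python3 -m handwheel '[[[0,0.007,-0.05],0],[[0,0.007,-0.09],0],[[0,0.007,-0.103],0],[[0,0.007,-0.103],0],[[0,0.007,-0.103],0],[[0,0.007,-0.103],0]]'
python3 - <<'E'
from e import *
np.set_printoptions(precision=4,suppress=True)
t=eyes.capture("top");s=eyes.capture("side");st=readout.state();q=st["ee_rot"];p=st["position"];print(p,2*np.arctan2(q[2],q[1]),st["clock"])
cv2.imwrite("pics/t8.png",t);cv2.imwrite("pics/s8.png",s)
V=[((83.25,-98.5,3),(83.25,98.5,3)),((-83.25,-98.5,3),(83.25,-98.5,3)),((-83.25,-98.5,3),(-83.25,98.5,3)),((-83.25,98.5,3),(83.25,98.5,3))]
for dz in(0,):
  z=(p[2]-.0097+dz)*1000
  sh=lambda S:[tuple((a,b,c+z) for a,b,c in g) for g in S]
  edgefit(t,"top",sh(V[1:]),(p[0],p[1],.0075),rng=2);edgefit(s,"side",sh(V),(p[0]-.002,p[1]+.004,.0075))
# bottom edge of near case face & cover near skirt in side view gives y/z cue
edgefit(s,"side",[((-84,93,0),(84,93,0)),((-84,93,0),(-84,93,60))],(.520,.0378,.0075),rng=2)
E
```

```text
clock: 16.47
position: [0.5454, 0.0368, 0.0774]
ee_rot: [0.001, 0.704, 0.71, 0.001]
wrist_force: [-0.3, 0.5, -2.5]
width: 0.124
finger_force: 58.9
[0.5455 0.037  0.0775] 1.5789513797946493 16.5667
[ 0.5483  0.0381 -0.0073] [(-0.21, 20), (-0.02, 26), (0.23, 33)]
[0.5442 0.0414 0.0086] [(0.03, 40), (0.01, 34), (-0.1, 30), (0.03, 38)]
[ 0.5171  0.0381 -0.0286] [(-0.03, 13), (-0.01, 40)]
```

```bash
python3 -m handwheel '[[[0,-0.001,-0.008],0],[[0,-0.001,-0.016],0],[[0,-0.001,-0.022],0],[[0,-0.001,-0.025],0],[[0,-0.001,-0.025],0],[[0,-0.001,-0.025],0]]'
```

```text
clock: 17.07
position: [0.5443, 0.0368, 0.0659]
ee_rot: [-0.0, 0.704, 0.71, -0.0]
wrist_force: [0.2, 0.4, -2.8]
width: 0.123
finger_force: 58.9
```

```bash
python3 -m handwheel '[[[0,0,-0.004],0],[[0,0,-0.008],0],[[0,0,-0.011],0],[[0,0,-0.011],0],[[0,0,-0.011],0]]'
```

```text
clock: 17.48
position: [0.5443, 0.0367, 0.0615]
ee_rot: [-0.0, 0.704, 0.71, -0.0]
wrist_force: [0.5, 0.5, -2.5]
width: 0.125
finger_force: 58.9
```

```bash
python3 -m handwheel '[[[-0.008,0,0],0],[[-0.016,0,0],0],[[-0.024,0,0],0],[[-0.028,0,0],0],[[-0.028,0,0],0],[[-0.028,0,0],0]]'
```

```text
clock: 17.98
position: [0.5332, 0.0367, 0.0618]
ee_rot: [0.0, 0.704, 0.71, 0.0]
wrist_force: [0.5, 0.4, -2.6]
width: 0.127
finger_force: 58.9
```

```bash
python3 -m handwheel '[[[-0.003,0,0],0],[[-0.006,0,0],0],[[-0.008,0,0],0],[[-0.008,0,0],0],[[-0.008,0,0],0]]'
```

```text
clock: 18.4
position: [0.53, 0.0367, 0.0617]
ee_rot: [-0.0, 0.704, 0.71, -0.0]
wrist_force: [0.6, 0.4, -2.2]
width: 0.126
finger_force: 58.9
```

```bash
python3 -m handwheel '[[[-0.002,0,0],0],[[-0.004,0,0],0],[[-0.006,0,0],0],[[-0.006,0,0],0],[[-0.006,0,0],0]]'
```

```text
clock: 18.82
position: [0.5276, 0.0367, 0.0617]
ee_rot: [0.0, 0.704, 0.71, 0.0]
wrist_force: [-0.2, -0.8, -2.6]
width: 0.129
finger_force: 58.9
```

```bash
python3 -m handwheel '[[[-0.002,0,0],0],[[-0.004,0,0],0],[[-0.006,0,0],0],[[-0.006,0,0],0],[[-0.006,0,0],0]]'
```

```text
clock: 19.23
position: [0.5252, 0.0368, 0.0617]
ee_rot: [-0.0, 0.704, 0.71, 0.0]
wrist_force: [1.0, -0.3, -3.3]
width: 0.13
finger_force: 58.9
```

```bash
python3 -m handwheel '[[[-0.002,0,0],0],[[-0.004,0,0],0],[[-0.006,0,0],0],[[-0.006,0,0],0],[[-0.006,0,0],0]]'
python3 - <<'E'
from e import *
np.set_printoptions(precision=4,suppress=True)
t=eyes.capture("top");s=eyes.capture("side");st=readout.state();p=st["position"];print(p,st["wrist_force"],st["clock"])
cv2.imwrite("pics/t9.png",t);cv2.imwrite("pics/s9.png",s)
z=(p[2]-.0097)*1000
V=[((83.25,-98.5,3),(83.25,98.5,3)),((-83.25,-98.5,3),(83.25,-98.5,3)),((-83.25,-98.5,3),(-83.25,98.5,3)),((-83.25,98.5,3),(83.25,98.5,3))]
sh=lambda S:[tuple((a,b,c+z) for a,b,c in g) for g in S]
edgefit(s,"side",sh([V[0],V[1],V[3]]),(p[0]-.002,p[1]+.004,.0075))
for c in("top","side"):
  for n in("cover_lip","case_ledge","cover"):
    print(c,n,[(round(q["conf"],2),np.round(q["xy"],1),atz(c,q["xy"],.059 if n=="case_ledge" else z/1000)[:2]) for q in eyes.tip_of(n,c)[:2]])
# top image column profile over ledge area, left of arm
for c in(295,300,330,335):print(c,t[218:246,c].sum(1))
for x,zz in((-84,62.5),(-69,62.5),(-69,59),(-80,62.5)):print(x,proj("top",(.5235+x/1000,.03,zz/1000)))
print("lip if on top",proj("top",(p[0]-.08325,.03,z/1000+.003)))
E
```

```text
clock: 19.65
position: [0.5246, 0.0367, 0.0627]
ee_rot: [0.001, 0.704, 0.71, 0.001]
wrist_force: [6.4, 0.5, -3.3]
width: 0.125
finger_force: 58.9
[0.5246 0.0367 0.0627] [ 5.8401  0.0974 -3.5551] 19.75
[0.5238 0.0415 0.0033] [(-0.0, 40), (-0.01, 28), (-0.01, 39)]
top cover_lip [(0.76, array([311. , 235.8]), array([0.4475, 0.0392])), (0.68, array([264.3, 263. ]), array([0.3776, 0.1672]))]
top case_ledge [(0.6, array([312.9, 234.6]), array([0.4506, 0.0339]))]
top cover [(0.76, array([310.1, 207.5]), array([0.5246, 0.0398]))]
side cover_lip [(0.57, array([358.9, 212.3]), array([0.4393, 0.0289]))]
side case_ledge [(0.92, array([353.5, 213.5]), array([0.4503, 0.0537]))]
side cover [(0.87, array([329.4, 208. ]), array([0.5237, 0.0261])), (0.72, array([331.2, 199.1]), array([ 0.5336, -0.0372]))]
295 [277 260 407 438 431 424 427 433 420 432 428 419 420 430 428 439 446 433
 442 452 449 280 226 235 229 237 229 235]
300 [266 246 339 425 425 437 436 432 421 428 430 416 424 424 433 376 423 443
 442 438 461 285 239 251 236 243 229 236]
330 [262 263 431 433 445 436 450 437 450 445 426 431 433 439 378 408 418 418
 411 440 285 245 249 262 251 259 236 248]
335 [407 411 416 398 400 410 392 385 380 379 370 397 378 372 383 386 376 381
 360 377 362 358 355 361 360 342 352 353]
-84 [314.4354 238.7195]
-69 [314.2944 233.1332]
-69 [314.3073 233.132 ]
-80 [314.3977 237.2287]
lip if on top [314.4416 238.0147]
```

```bash
python3 -m handwheel '[[[0.006,0,0],0],[[0.006,0,-0.003],0],[[0.006,0,-0.006],0],[[0.006,0,-0.008],0],[[0.006,0,-0.008],0],[[0.006,0,-0.008],0]]'
```

```text
clock: 20.55
position: [0.5252, 0.0367, 0.0596]
ee_rot: [-0.0, 0.704, 0.71, -0.0]
wrist_force: [-6.2, -0.3, 11.2]
width: 0.129
finger_force: 61.0
```

```bash
python3 -m handwheel '[[[0,0,0.002],0],[[0,0,0.002],0],[[0,0,0.002],0],[[0,0,0.002],0],[[0,0,0.002],0],[[0,0,0.002],0],[[0,0,0.002],0]]' 0.4
python3 -m handwheel '[[[0,0,0.05],0],[[0,0,0.12],0],[[0,0,0.22],0],[[0,0,0.32],0],[[0,-0.1,0.35],0],[[0,-0.2,0.35],0],[[0,-0.3,0.35],0],[[0,-0.4,0.35],0],[[0,-0.5,0.35],0],[[0,-0.6,0.35],0]]'
python3 -m handwheel '[[[0,-0.1,0],0],[[0,-0.2,0],0],[[0,-0.3,0],0],[[0,-0.4,0],0],[[0,-0.4,0],0]]'
python3 - <<'E'
from e import *
np.set_printoptions(precision=4,suppress=True)
t=eyes.capture("top");s=eyes.capture("side");st=readout.state();print(st["clock"],st["width"],st["wrist_force"])
V=[((83.25,-98.5,53),(83.25,98.5,53)),((-69,-98.5,53),(83.25,-98.5,53)),((-69,98.5,53),(83.25,98.5,53))]
edgefit(t,"top",V,(.5265,.037,.0075),rng=2);edgefit(s,"side",V,(.524,.040,.0075),rng=2)
e=lambda c,im,g:edgefit(im,c,g,(.522 if c=="top" else .520,.037,.0075),rng=2)
e("top",t,[((-84,-93,62.5),(-84,93,62.5)),((-84,93,62.5),(-70,93,62.5)),((-84,-93,62.5),(-70,-93,62.5))])
# height of far corners of cover from both views: corner residual if tilted
for c,im in(("top",t),("side",s)):
  for dz in(0,6):
    W=[((83.25,-98.5,53+dz),(83.25,98.5,53+dz)),((-69,-98.5,53),(83.25,-98.5,53+dz)),((-69,98.5,53),(83.25,98.5,53+dz))]
    print(c,dz);edgefit(im,c,W,(.525,.038,.0075),rng=2)
for n in("cover_grip","cover"):
  for c in("top","side"):
    print(n,c,[(round(q["conf"],2),atz(c,q["xy"],.076 if n[-1]=="p" else .05)[:2]) for q in eyes.tip_of(n,c)[:1]])
E
```

```text
clock: 21.13
position: [0.5252, 0.0367, 0.0592]
ee_rot: [-0.0, 0.704, 0.71, -0.0]
wrist_force: [0.4, 0.6, -0.3]
width: 0.599
finger_force: 0.0
clock: 21.97
position: [0.5249, -0.2051, 0.1995]
ee_rot: [0.0, 0.704, 0.71, 0.0]
wrist_force: [1.1, 0.7, -0.3]
width: 0.596
finger_force: 0.0
clock: 22.38
position: [0.5235, -0.3701, 0.1982]
ee_rot: [0.0, 0.706, 0.708, -0.001]
wrist_force: [1.4, -0.7, 0.8]
width: 0.598
finger_force: 0.0
22.4833 0.5994747204624441 [-0.0396  1.1075 -0.3872]
[0.5275 0.0376 0.0082] [(-0.01, 40), (0.12, 36), (-0.25, 40)]
[0.5234 0.0414 0.0096] [(0.0, 40), (-0.0, 36), (0.0, 40)]
[0.5248 0.0372 0.0091] [(0.0, 40), (0.03, 19), (0.03, 25)]
top 0
[0.5275 0.0376 0.008 ] [(-0.01, 40), (0.11, 36), (-0.25, 40)]
top 6
[0.5268 0.0376 0.0078] [(0.01, 40), (0.23, 35), (-0.25, 38)]
side 0
[0.5234 0.0414 0.0098] [(-0.0, 40), (0.0, 36), (0.0, 40)]
side 6
[0.5196 0.0467 0.0115] [(-0.0, 40), (-0.01, 28), (-0.0, 32)]
cover_grip top [(0.85, array([0.5261, 0.0406]))]
cover_grip side [(0.61, array([0.5205, 0.028 ]))]
cover top [(0.77, array([0.5295, 0.031 ]))]
cover side [(0.63, array([0.5249, 0.0323]))]
```

```bash
python3 -c "
from rig import r
print(r.sign_off())"
```

```text
the job is handed in; nothing more can be done
None
```

The job is handed in (no verdict was returned) at about 22.5 s on the clock: by my measurements the medium syringe lies home in its own lane and the cover is flat and fully shut with its lip under the ledge. On the first try the flange landed on the lane's stop, reading about 56 N at the wrist, and I lifted and reseated it; I slid the lip in level, not hooked and swung, because the arm can only turn about vertical.

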